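Sort couplings by weight against the master

ROBOT

A 6-joint arm with a two-finger parallel gripper is mounted at the origin on the work surface. World frame = base frame: x ahead of the robot, y to its left, z up, the work surface at z = 0. Lengths are in m, angles in rad, forces in N, time in s.
With the tool pointing down it reaches from about 0.35 to 0.775 m from the base axis. Payload 7.3 kg.
Tool frame: the origin (TCP) lies on the centre line of the jaws, within the pads' length; the fingertips stand 17 mm ahead of it and the grasp point (between the pads) lies 2 mm behind it (robot.tip_extent is the distance from the TCP to the fingertips, in m); z points along the fingers, y is the line along which they close (so a half turn about z gives the same grasp; the last joint's range is limited). The gripper opens to 92 mm and grips with 3 to 60 N. Pads are 19 mm wide; open, the fingers measure 130 mm over their backs; the gripper's body (75 mm by 190 mm) begins 47 mm behind the grasp point.
Start: joints at [1.039, 0.342, 1.524, -0, 1.275, -0.146], TCP at [0.198, 0.486, 0.244] pointing down, gripper open.
Joint ranges: [-2.53, 2.53], [-0.77, 2.02], [0.04, 2.7], [-1, 4.14], [0.28, 2.66], [-3.11, 3.11]. Speed limits (rad/s): [2.57, 2.57, 3.14, 3.14, 3.14, 3.14].

INTERFACE

Orientations are given as [roll, pitch, yaw] about the fixed x, y, z axes, in that order (R = Rz(yaw) Ry(pitch) Rx(roll)).
In Python, from cell import robot gives the robot as it stands.
- The arm moves only by the tool step_arm, never from a script. Its argument "motion" is a list of rows, each a list of 2 entries, a list of its own where there are three numbers: the shift along the tool's x, y, z in units of 60 mm (1.0 is 60 mm), then the turn about the tool's z in rad. In form: [[[x, y, z], spin], ...]. A call has 1 to 10 rows; each row is the pose to reach, as a shift and turn from the pose commanded when the call began, along the tool's axes at that moment; what a row does not reach only later rows make up. A row lasts 1/8 s, in which the tool goes at most 62.5 mm and 10.7 degrees, less where a joint would pass 70% of its speed; a pose out of reach is approached as far as the arm can. A call with a gripper value outside its range is refused whole. "hand" is the closure in counts, from 0 (fully open) to 255 (shut), set as the call begins (left out, the last holds). The fingers move at their own pace and stop on an object; "squeeze" is the grip in N (left out, the last holds). Time passes only in rows, so rows that repeat a pose let the fingers close. It gives the time, the measured TCP pose, the force, the opening and the grip force at its end, in the units of the state.
- robot.observe(): the state, without advancing time (a new reading comes with each control period).
- robot.read_camera(name): name is "scene" or "top"; returns a dict with "pixels" (420x560x3 uint8, red, green, blue), "intrinsics" (3x3 intrinsics, pixels), "xyz" and "rotation" of the camera in the world. Camera axes: x right, y up, looking along -z (the intrinsics and any distortion apply to the point x, -y, -z); pixel columns grow to the right and rows downward; lengths in m; the calibration is good to about 2 mm. A picture is of the moment at which its call begins. There is no depth.
- robot.hand_in(): hands the job in; it is judged then, once.
The state is a dict: "time": time; "qpos": joint angles; "qvel": joint speeds; "joint_efforts": joint torques, N m; "tool_pos": TCP position; "tool_rot": TCP orientation; "contact_force": force on the tool from outside, world axes, zero at the start; "torque": the same for the moment, N m; "opening": finger opening in m; "grip_force": force on a finger pad.
Only numpy, scipy, OpenCV 4.12 (cv2) and the standard library are available. Lean on these libraries where they do the work, as an engineer would, in place of code of your own. Each camera call takes 0.05 s, during which the arm holds its last target. There are 200 camera calls.

TASK

Slide the tote's divider to the yellow marks at its middle, then use the balance, with the blue-banded master on one pan and a coupling on the other, to find out which brass couplings are heavier than the master. Stand the heavier ones upright in the rack pockets, filling from pocket 1 at the green end with no gaps, and put the lighter ones into the tote's empty white-lined bay, leaving the spindles in theirs. Finish with the master standing back in the middle of its blue stand, and leave the other things on the bench where they are.

Things in the scene. Friction and masses are not known exactly. Their poses are not given: they have to be found in the camera images.
- coupling_a: brass coupling: upright cylinder 40 mm diameter, 32 mm tall, dark grooves, dark bore on top. Two to four of coupling_a to coupling_e are present, in a row before the robot. All look alike but weigh anything from 195 to 305 g, different every time; one within 10 g of the master may count as either. Origin at the centre of its underside, z up its axis
- coupling_b: brass coupling: upright cylinder 40 mm diameter, 32 mm tall, dark grooves, dark bore on top. Two to four of coupling_a to coupling_e are present, in a row before the robot. All look alike but weigh anything from 195 to 305 g, different every time; one within 10 g of the master may count as either. Origin at the centre of its underside, z up its axis
- coupling_c: brass coupling: upright cylinder 40 mm diameter, 32 mm tall, dark grooves, dark bore on top. Two to four of coupling_a to coupling_e are present, in a row before the robot. All look alike but weigh anything from 195 to 305 g, different every time; one within 10 g of the master may count as either. Origin at the centre of its underside, z up its axis
- coupling_d: brass coupling: upright cylinder 40 mm diameter, 32 mm tall, dark grooves, dark bore on top. Two to four of coupling_a to coupling_e are present, in a row before the robot. All look alike but weigh anything from 195 to 305 g, different every time; one within 10 g of the master may count as either. Origin at the centre of its underside, z up its axis
- coupling_e: brass coupling: upright cylinder 40 mm diameter, 32 mm tall, dark grooves, dark bore on top. Two to four of coupling_a to coupling_e are present, in a row before the robot. All look alike but weigh anything from 195 to 305 g, different every time; one within 10 g of the master may count as either. Origin at the centre of its underside, z up its axis
- master: the master coupling: same shape as the others (40 mm diameter, 32 mm tall) but with a 12 mm blue band around its middle and a blue ring on top; 250 g. Starts standing on its stand. Origin at the centre of its underside, z up its axis
- stand: the master's stand: fixed blue square plate 60 x 60 mm, 12 mm high, with a white disc of 44 mm diameter at its centre, flat on top; somewhere in the row of couplings. Origin at the centre of its underside (top 12 mm higher)
- balance: equal-arm balance, fixed: grey base 100 x 250 x 20 mm with two square aluminium pans that stay level above it. Origin at the centre of its underside, y along the arm towards the left pan, z up. A thin white scale plate and a red pointer stand between the pans, up to 105 mm above the bench
- pan_left_top (a point): centre of the top face of the left pan (the balance's +y side), which is flat, without a rim, 124 x 124 mm, 4 mm thick; 95 mm from the balance's centre; 58 mm above the bench when level, moving 12 mm up or down
- pan_right_top (a point): centre of the top face of the right pan (the balance's -y side), same as the left one
- beam (a joint): tilt of the beam in rad: 0 level, positive when the left pan is up (the right pan is heavier), negative when the left pan is down (the left pan is heavier); about 0.1 for a difference of 10 g, in proportion, with stops at +-0.126; settles within 2 s. The pans move with it, one up as the other goes down
- rack: fixed grey rack 236 x 72 x 24 mm with a row of four square pockets, each 46 x 46 mm, 12 mm deep; pocket 1 is at the end with the green stripe, white dots beside each give its number. Origin at the centre of its underside, x along the row from pocket 1 to 4, z up: pocket centres at x = -78, -26, 26 and 78 mm, y = 0, their floors 12 mm above the bench
- tote: fixed red tote 238 (x) x 198 (y) x 45 mm high outside, walls and floor 4 mm, with a sliding divider. Origin at the centre of its underside, x along its length, z up. Two spindles lie in its -x bay; the floor of its +x half has a slippery white sheet (top 6 mm above the bench); its +x bay is empty and at first too narrow for a coupling. Yellow marks on both long sides at its middle (x = 0)
- divider (a joint): position of the tote's divider in m: its middle lies at tote x = 0.090 minus this value; 0.090 is at the yellow marks; starts between 0 and 0.014; stops at 0 and 0.14. It slides with about 2 N of friction and stays where it is left. The divider is 6 mm thick and as high as the tote
- divider_tab (a point): centre of the top edge of the yellow grip tab on the divider: tab 10 mm thick (along tote x), 40 mm wide (along tote y), standing 32 mm above the tote's rim; its top is 77 mm above the bench
- spindle_1: steel spindle lying in the tote, 12 mm diameter, 85 mm long along its x axis; origin on its underside at mid length
- spindle_2: steel spindle lying in the tote, 12 mm diameter, 85 mm long along its x axis; origin on its underside at mid length
- driver: bystander: screwdriver 170 mm long lying behind the balance; origin on its underside
- oil_bottle: bystander: white bottle with a red cap, 52 mm diameter, 120 mm tall, behind the balance; origin at the centre of its underside
- seal_ring: bystander: black rubber ring 34 mm across, 6 mm thick, lying between the row of couplings and the balance; origin at the centre of its underside
- hex_key: bystander: dark L-shaped hex key about 88 x 30 mm, 6 mm thick, lying between the row of couplings and the balance; origin on the underside of its long leg
- pen_cup: bystander: black cup 64 mm across, 70 mm tall, behind the balance; origin at the centre of its underside
Not all that is in view belongs to the job. Several things look just like the rack: the one meant starts farthest to the robot's right.

How it is judged:
By the outcome, as a careful person would: the job done as asked, in the order asked, and still so for the second after the job is handed in, with the robot touching nothing.
Of coupling_a, coupling_b, coupling_c, coupling_d, coupling_e only 2 to 4 are there at a start; the rules pass over those that are not, and their reading is None.
At some moment in a run one of coupling_a, coupling_b, coupling_c, coupling_d, coupling_e, master may be knocked a few centimetres aside while the robot is not near it.
It also fails if it takes over 210 s, if anything falls off the work surface, if the arm or the gripper's body presses on something with over 40 N, if the wrist force passes 120 N, or if a joint passes its speed limit or range.

## Working session

There is one attempt and no reset: what is moved stays moved. The work goes in short steps, Python scripts to look and compute and a tool call to move; the robot and the scene stay as the last step left them, time stands still between calls to the robot, and variables do not carry over. Pictures are saved under pics/ and viewed, at most 14 in all, crops included, and the job is handed in when it is done.

Besides the shell and the picture viewer there is one more tool, called after "Request:" as name(argument=value, ...) on one line, values as JSON. step_arm: Moves the arm, as the interface text tells. Its arguments: {"type":"object","properties":{"motion":{"type":"array"},"hand":{"type":"number"},"squeeze":{"type":"number"}},"required":["motion"]}

```bash
ls; mkdir -p pics; cat > h.py <<'E'
import numpy as np, cv2
from cell import robot
def shot(cam,name=None,crop=None,scale=1):
    c=robot.read_camera(cam); p=c["pixels"]
    if name:
        q=p
        if crop: x0,y0,x1,y1=crop; q=p[y0:y1,x0:x1]
        q=cv2.resize(q,None,fx=scale,fy=scale,interpolation=cv2.INTER_CUBIC)
        cv2.imwrite("pics/"+name,q[:,:,::-1])
    return c
def w(c,u,v,z):
    K=np.array(c["intrinsics"]); d=np.linalg.inv(K)@[u,v,1]
    d=np.array(c["rotation"])@np.array([d[0],-d[1],-d[2]]); o=np.array(c["xyz"])
    return o+d*(z-o[2])/d[2]
def px(c,P):
    K=np.array(c["intrinsics"]); q=np.array(c["rotation"]).T@(np.array(P)-c["xyz"])
    q=K@[q[0],-q[1],-q[2]]; return q[:2]/q[2]
E
python3 - <<'E'
from h import *
a=shot("top","top0.png",scale=1.42); b=shot("scene","scene0.png",scale=1.42)
for c in(a,b): print({k:np.round(np.array(v),4).tolist() for k,v in c.items() if k!="pixels"}, [k for k in c])
print(robot.observe(), robot.tip_extent)
E
```

```text
pics
{'intrinsics': [[473.3699, 0.0, 288.4177], [0.0, 473.3699, 209.8562], [0.0, 0.0, 1.0]], 'xyz': [0.3012, 0.0364, 1.6922], 'rotation': [0.1388, -0.0034, -1.5504]} ['pixels', 'intrinsics', 'xyz', 'rotation']
{'intrinsics': [[516.7458, 0.0, 285.9294], [0.0, 516.7458, 215.2554], [0.0, 0.0, 1.0]], 'xyz': [1.2657, -0.083, 1.2603], 'rotation': [0.5656, -0.0047, 1.4353]} ['pixels', 'intrinsics', 'xyz', 'rotation']
{'time': 0.1, 'qpos': array([ 1.03901184e+00,  3.42659456e-01,  1.52488463e+00,  2.41771739e-05,
        1.27538011e+00, -1.46021899e-01]), 'qvel': array([-4.84587943e-04, -1.58765158e-03,  2.65650926e-05,  5.74103428e-04,
       -9.09128807e-04,  5.50073966e-04]), 'joint_efforts': array([ 1.93437561e-03, -4.32002592e+01, -2.44695514e+01,  7.19484617e-02,
        5.27603785e-02, -8.29389865e-05]), 'tool_pos': array([0.19736084, 0.48614966, 0.24312398]), 'tool_rot': array([-3.14027865e+00, -2.16617304e-04,  2.75582287e+00]), 'contact_force': array([-0.4785061 ,  0.11984163, -0.09907307]), 'torque': array([ 0.0331619 , -0.01279146,  0.02107652]), 'grip_force': 0.0, 'opening': 0.09186431868893175} 0.017
```

```bash
python3 - <<'E'
s=open('h.py').read()
s=s.replace('from cell import robot\n','from cell import robot\nfrom scipy.spatial.transform import Rotation as Ro\n').replace("c=robot.read_camera(cam); ","c=robot.read_camera(cam); c['rotation']=Ro.from_euler('xyz',c['rotation']).as_matrix(); ")
open('h.py','w').write(s)
E
```

```text
(no output)
```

View pics/top0.png

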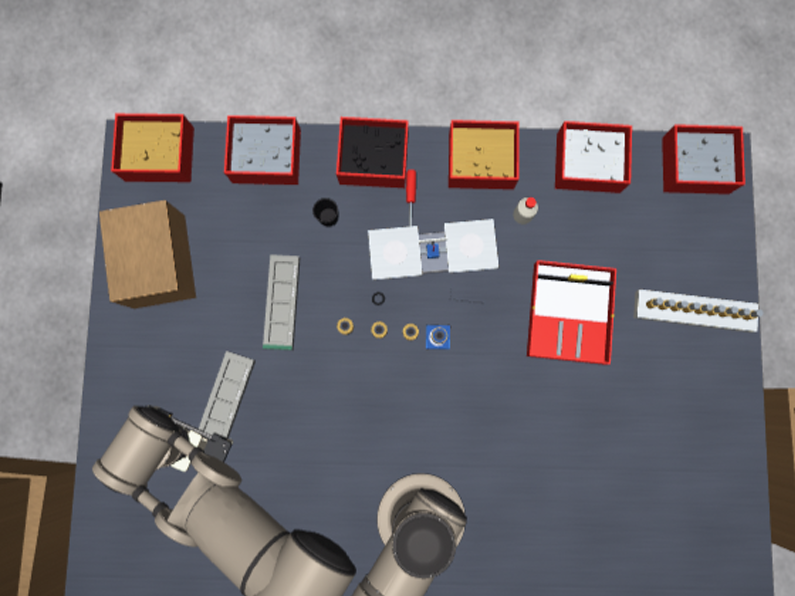

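View pics/scene0.png

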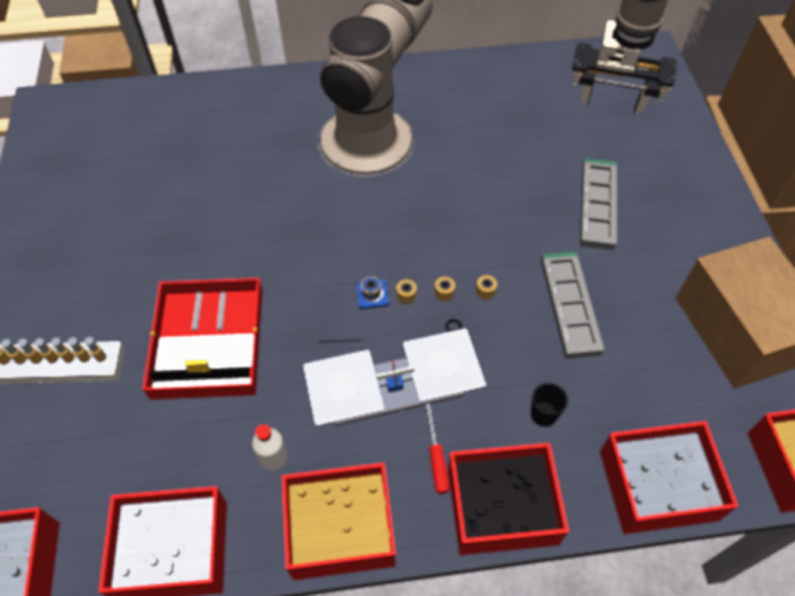

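```bash
python3 - <<'E'
from h import *
a=shot("top","c1.png",(176,145,440,265),3)
E
```

```text
(no output)
```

View pics/c1.png

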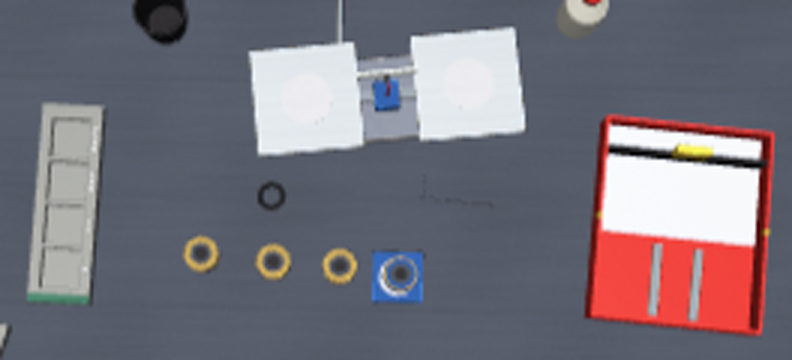

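```bash
cat > m.py <<'E'
from h import *
c=shot("top")
f=lambda u,v,z:w(c,(u+.5)/3-.5+176,(v+.5)/3-.5+145,z)[:2].round(4)
n=lambda L,z:np.array([f(u,v,z) for u,v in L])
R=n([(42,103),(104,107),(91,303),(28,298)],.024); T=n([(605,116),(773,131),(759,333),(587,318)],.045)
print("rack",R.mean(0),R.tolist(), np.linalg.norm(R[1]-R[0]),np.linalg.norm(R[3]-R[0]))
d=(R[0]+R[1]-R[2]-R[3])/2; d/=np.linalg.norm(d); print("dir",d,[ (R.mean(0)+d*k).round(4).tolist() for k in(-.078,-.026,.026,.078)])
t=(T[0]+T[1]-T[2]-T[3])/2; L=np.linalg.norm(t);t/=L; print("tote",T.mean(0),T.tolist(),L,"dir",t,np.arctan2(t[1],t[0]),"bay",T.mean(0)+.059*t)
print("marks",f(599,216,.045),f(767,232,.045))
print("tab",f(693,151,.077),(f(693,151,.077)-T.mean(0))@t)
print("pans",f(306,98,.058),f(468,84,.058))
print("coup",[f(u,v,.032).tolist() for u,v in((200,253),(273,261),(340,265))],"master",f(399,274,.044))
print("stand",n([(372,251),(424,251),(423,302),(372,302)],.012).mean(0))
print("ring",f(271,195,.006),"hex",f(424,175,.006),f(493,205,.006))
E
python3 m.py
```

```text
rack [0.52015  0.357425] [[0.6387, 0.3921], [0.6354, 0.3177], [0.4011, 0.3229], [0.4054, 0.397]] 0.07447314952383847 0.23335145167750732
dir [ 0.99976681 -0.02159462] [[0.4422, 0.3591], [0.4942, 0.358], [0.5461, 0.3569], [0.5981, 0.3557]]
tote [ 0.5068   -0.365775] [[0.6328, -0.2776], [0.619, -0.4758], [0.3811, -0.4543], [0.3943, -0.2554]] 0.23920004703176798 dir [ 0.9958192  -0.09134614] -0.09147364906195808 bay [ 0.56555333 -0.37116442]
marks [ 0.5136 -0.2699] [ 0.4989 -0.4661]
tab [ 0.5874 -0.3729] 0.08091386891504053
pans [0.6443 0.0757] [ 0.6651 -0.1142]
coup [[0.4618, 0.1963], [0.4542, 0.1104], [0.4511, 0.0318]] master [ 0.4409 -0.037 ]
stand [ 0.4407   -0.037025]
ring [0.5359 0.1161] hex [ 0.5639 -0.067 ] [ 0.5293 -0.1501]
```

Request:
step_arm(motion=[[[-7.4, -4.83, 0], 0.2], [[-7.4, -4.83, 0], 0.4], [[-7.4, -4.83, 0], 0.6], [[-7.4, -4.83, 0], 0.8], [[-7.4, -4.83, 0], 1.0], [[-7.4, -4.83, 0], 1.2], [[-7.4, -4.83, 0], 1.277], [[-7.4, -4.83, 0], 1.277], [[-7.4, -4.83, 0], 1.277], [[-7.4, -4.83, 0], 1.277]], hand=120)

```text
time: 1.45
tool_pos: [0.5006, 0.049, 0.2432]
tool_rot: [-3.141, 0.0, 1.475]
contact_force: [-1.0, 0.1, -0.7]
opening: 0.0488
grip_force: 0.0
```

Request:
step_arm(motion=[[[-6.9, 2.1, 1.9], 0], [[-6.9, 2.1, 1.9], 0], [[-6.9, 2.1, 1.9], 0], [[-6.9, 2.1, 1.9], 0], [[-6.9, 2.1, 1.9], 0], [[-6.9, 2.1, 1.9], 0], [[-6.9, 2.1, 1.9], 0], [[-6.9, 2.1, 1.9], 0], [[-6.9, 2.1, 1.9], 0], [[-6.9, 2.1, 1.9], 0]])

```text
time: 2.7
tool_pos: [0.5878, -0.3709, 0.1305]
tool_rot: [3.141, -0.0, 1.481]
contact_force: [-0.2, -0.2, 0.5]
opening: 0.0483
grip_force: 0.0
```

```bash
cat > g.py <<'E'
# usage: go(x,y,yaw,z): print tool-unit shift from current pose
from h import *
def go(x,y,z,yaw=None):
    o=robot.observe(); p=np.array(o["tool_pos"]); R=Ro.from_euler('xyz',o["tool_rot"]).as_matrix()
    d=R.T@(np.array([x,y,z])-p)/.06
    s=0 if yaw is None else -(yaw-o["tool_rot"][2]); s=(s+np.pi)%(2*np.pi)-np.pi
    print("t",round(o["time"],2),"p",p.round(4),"yaw",round(o["tool_rot"][2],3),"shift",d.round(2),"spin",round(s,3),"op",round(o["opening"],3),"q6",round(o["qpos"][5],2))
E
python3 - <<'E'
from g import *
shot("scene","t1.png",(80,150,360,330),2.8)
go(.5874,-.3729,.074,1.479)
E
```

```text
t 2.75 p [ 0.5879 -0.371   0.1308] yaw 1.481 shift [-0.03 -0.01  0.95] spin 0.002 op 0.049 q6 -0.58
```

View pics/t1.png

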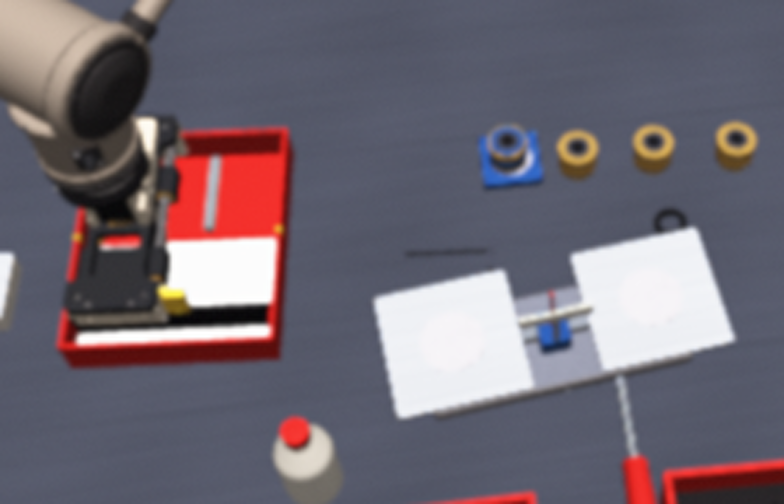

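Request:
step_arm(motion=[[[0, 0, 0.96], 0], [[0, 0, 0.96], 0], [[0, 0, 0.96], 0]])

```text
time: 3.12
tool_pos: [0.5882, -0.3727, 0.0741]
tool_rot: [3.14, 0.001, 1.48]
contact_force: [-0.0, -0.2, 0.4]
opening: 0.0485
grip_force: 0.0
```

Request:
step_arm(motion=[[[0, 0, 0], 0], [[0, 0, 0], 0], [[0, 0, 0], 0], [[0, 0, 0], 0], [[0, 0, 0], 0], [[0, 0, 0], 0]], hand=255, squeeze=10)

```text
time: 3.88
tool_pos: [0.5878, -0.3731, 0.0724]
tool_rot: [3.14, 0.0, 1.479]
contact_force: [1.3, -0.9, 2.5]
opening: 0.0097
grip_force: 10.0
```

```bash
python3 - <<'E'
from g import *
go(.5068,-.366,.074)
go(.5065,-.368,.074)
E
```

```text
t 3.88 p [ 0.5878 -0.3731  0.0724] yaw 1.479 shift [-0.01 -1.35 -0.03] spin 0.0 op 0.01 q6 -0.58
t 3.88 p [ 0.5878 -0.3731  0.0724] yaw 1.479 shift [-0.04 -1.36 -0.03] spin 0.0 op 0.01 q6 -0.58
```

Request:
step_arm(motion=[[[0, -0.3, 0], 0], [[0, -0.6, 0], 0], [[0, -0.9, 0], 0], [[0, -1.15, 0], 0], [[0, -1.3, 0], 0], [[0, -1.36, 0], 0], [[0, -1.36, 0], 0], [[0, -1.36, 0], 0]])

```text
time: 4.88
tool_pos: [0.5059, -0.3661, 0.0724]
tool_rot: [-3.141, 0.001, 1.479]
contact_force: [-2.9, -4.5, 2.9]
opening: 0.0103
grip_force: 10.0
```

Request:
step_arm(motion=[[[0, 0, 0], 0], [[0, 0, 0], 0], [[0, 0, 0], 0], [[0, 0, -1], 0], [[0, 0, -2], 0], [[0, 0, -2], 0], [[2, 0, -2], 0], [[2, 0, -2], 0], [[4.3, 0, -2], 0], [[4.3, 0, -2], 0]], hand=120)

```text
time: 6.12
tool_pos: [0.5279, -0.1193, 0.1911]
tool_rot: [-3.14, -0.001, 1.478]
contact_force: [0.8, -0.3, 0.2]
opening: 0.0488
grip_force: 0.0
```

```bash
python3 - <<'E'
from g import *
shot("top","t2.png",(356,175,446,265),6)
go(.441,-.037,.15,1.479)
E
```

```text
t 6.17 p [ 0.5278 -0.112   0.1911] yaw 1.483 shift [ 1.11 -1.55  0.69] spin 0.004 op 0.048 q6 -0.27
```

View pics/t2.png

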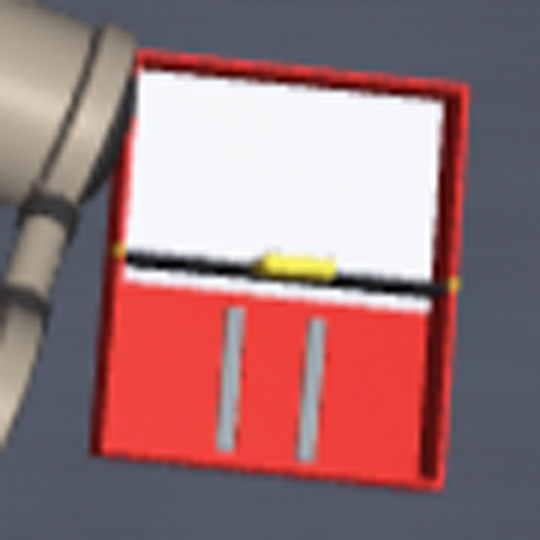

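```bash
python3 - <<'E'
from g import *
c=shot("top"); P=c["pixels"].astype(float)
hsvy=(P[:,:,0]>150)&(P[:,:,1]>120)&(P[:,:,2]<110)
n,l,s,ce=cv2.connectedComponentsWithStats(hsvy.astype(np.uint8)[175:265,356:446]); print([(s[i,4],(ce[i]+[356,175]).round(2).tolist()) for i in range(1,n)])
def wc(yy):
    y0,y1,x0,x1=yy; sub=P[y0:y1,x0:x1]; wgt=np.clip(np.minimum(sub[:,:,0],sub[:,:,1])-sub[:,:,2]-15,0,None)
    Y,X=np.mgrid[y0:y1,x0:x1]; return (X*wgt).sum()/wgt.sum(),(Y*wgt).sum()/wgt.sum()
m1=wc((212,222,372,380)); m2=wc((217,228,428,436)); print(m1,m2)
A=w(c,*m1,.045)[:2];B=w(c,*m2,.045)[:2]; print(A,B)
mid=(A+B)/2; yv=(A-B)/np.linalg.norm(A-B); xv=np.array([yv[1],-yv[0]]); print(mid,xv)
for u in (382,388,392,417,422,427):
    g=P[205:226,u].mean(1); i=np.argmax(g<110); 
    v=205+i-1+(g[i-1]-110)/(g[i-1]-g[i])
    print(u,round(v,2),"top edge tote x",((w(c,u,v,.045)[:2]-mid)@xv).round(4))
E
```

```text
[(np.int32(3), [376.0, 216.0]), (np.int32(31), [404.77, 219.06]), (np.int32(2), [431.0, 221.5])]
(np.float64(375.50704225352115), np.float64(216.16549295774647)) (np.float64(431.118320610687), np.float64(221.87022900763358))
[ 0.51541062 -0.27050716] [ 0.49930715 -0.46538802]
[ 0.50735888 -0.36794759] [ 0.99660333 -0.08235171]
382 217.3 top edge tote x -0.0016
388 217.68 top edge tote x -0.0008
392 218.29 top edge tote x -0.0015
417 220.7 top edge tote x -0.001
422 221.3 top edge tote x -0.0013
427 221.63 top edge tote x -0.0006
```

```bash
python3 - <<'E'
from g import *
c=shot("scene"); s=c
a=px(c,(.5068,-.366,.06)).astype(int); print(a)
x0,y0=a[0]-50,a[1]-45
cv2.imwrite("pics/t3.png",cv2.resize(c["pixels"][y0:y0+75,x0:x0+100],None,fx=8,fy=8,interpolation=cv2.INTER_CUBIC)[:,:,::-1]); print(x0,y0)
E
```

```text
[141 229]
91 184
```

View pics/t3.png

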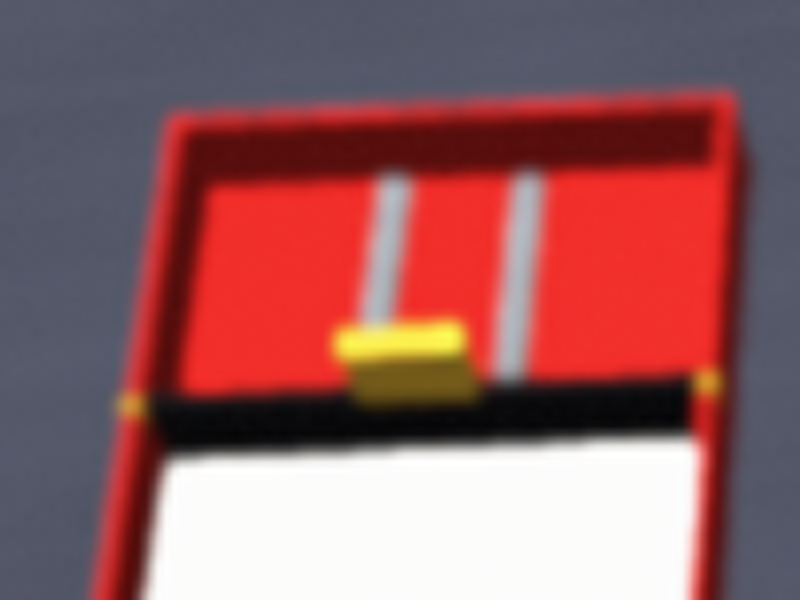

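```bash
python3 - <<'E'
from g import *
c=shot("scene"); P=c["pixels"].astype(float)
f=lambda u,v,z:w(c,(u+.5)/8-.5+91,(v+.5)/8-.5+184,z)[:2]
A,B=f(706,382,.045),f(131,406,.045)
A,B=f(131,406,.045),f(706,382,.045); print(A,B,np.linalg.norm(A-B))
mid=(A+B)/2; t=np.array([.9958,-.0913]); print(mid,"tab",f(400,343,.077),(f(400,343,.077)-mid)@t)
for u in (116,120,124,128,132,156,160,164,168,172):
    g=P[222:245,u,0]; i=np.argmax(g<120); v=222+i-1+(g[i-1]-120)/(g[i-1]-g[i]); print(u,round(v,2),((w(c,u,v,.045)[:2]-mid)@t).round(4))
E
```

```text
[ 0.49853533 -0.46346967] [ 0.51483701 -0.26988852] 0.1942663288955485
[ 0.50668617 -0.36667909] tab [ 0.50588528 -0.36576133] -0.0008813172274839238
116 233.13 -0.002
120 232.84 -0.0025
124 232.74 -0.0024
128 232.47 -0.0028
132 232.35 -0.0027
156 230.69 -0.0053
160 231.26 -0.003
164 231.12 -0.003
168 230.97 -0.003
172 230.78 -0.0032
```

```bash
cat >> h.py <<'E'
def brass(c,z=.032):
    h=cv2.cvtColor(c["pixels"],cv2.COLOR_RGB2HSV); m=((h[:,:,0]>12)&(h[:,:,0]<30)&(h[:,:,1]>90)&(h[:,:,2]>110)).astype(np.uint8); m[:, :170]=0
    m[:,380:]=0; m[:135]=0; m[300:]=0
    m=cv2.dilate(m,np.ones((2,2)),anchor=(0,0)); n,l,s,ce=cv2.connectedComponentsWithStats(m)
    for i in range(1,n):
        if s[i,4]>30: print("brass",s[i].tolist(),w(c,s[i,0]+(s[i,2]-2)/2,s[i,1]+(s[i,3]-2)/2,z)[:2].round(4).tolist())
E
python3 - <<'E'
from g import *
c=shot("top","m1.png",(220,205,340,265),6); brass(c)
go(.441,-.037,.15,1.479)
E
```

```text
brass [236, 223, 13, 13, 99] [0.4635, 0.1993]
brass [260, 226, 13, 12, 100] [0.4564, 0.1146]
brass [283, 227, 12, 13, 100] [0.4528, 0.0353]
t 6.38 p [ 0.5284 -0.1214  0.1915] yaw 1.48 shift [ 1.27 -1.58  0.69] spin 0.001 op 0.048 q6 -0.28
```

View pics/m1.png

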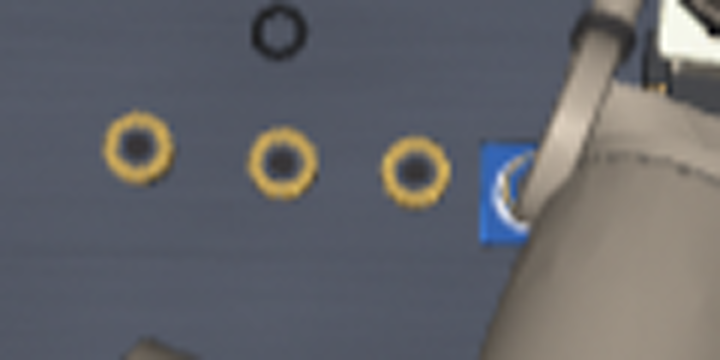

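```bash
sed -i 's/s\[i,0\]+(s\[i,2\]-2)\/2,s\[i,1\]+(s\[i,3\]-2)\/2/s[i,0]+s[i,2]\/2,s[i,1]+s[i,3]\/2/' h.py
```

Request:
step_arm(motion=[[[1.2, -1.58, 0.7], 0], [[1.2, -1.58, 0.7], 0], [[1.2, -1.58, 0.7], 0], [[1.2, -1.58, 0.7], 0], [[1.2, -1.58, 0.7], 0]], hand=85)

```text
time: 7.0
tool_pos: [0.4424, -0.0426, 0.1507]
tool_rot: [3.139, 0.0, 1.477]
contact_force: [0.3, 0.2, 0.1]
opening: 0.0611
grip_force: 0.0
```

```bash
python3 - <<'E'
from g import *
go(.441,-.037,.045,1.479)
E
```

```text
t 7.0 p [ 0.4424 -0.0426  0.1507] yaw 1.477 shift [ 0.09 -0.04  1.76] spin -0.002 op 0.061 q6 -0.17
```

Request:
step_arm(motion=[[[0.09, -0.04, 0.9], 0], [[0.09, -0.04, 1.5], 0], [[0.09, -0.04, 1.75], 0], [[0.09, -0.04, 1.75], 0]])

```text
time: 7.5
tool_pos: [0.4393, -0.0362, 0.0443]
tool_rot: [-3.14, -0.0, 1.478]
contact_force: [0.3, 0.5, 0.6]
opening: 0.0613
grip_force: 0.0
```

Request:
step_arm(motion=[[[0, 0, 0], 0], [[0, 0, 0], 0], [[0, 0, 0], 0], [[0, 0, 0], 0], [[0, 0, 0], 0]], hand=255, squeeze=25)

```text
time: 8.12
tool_pos: [0.44, -0.0358, 0.0459]
tool_rot: [3.139, 0.0, 1.479]
contact_force: [1.6, -0.7, 6.4]
opening: 0.0391
grip_force: 25.0
```

Request:
step_arm(motion=[[[0, 0, -0.8], 0], [[0, 0, -1.7], 0], [[0, 0.5, -2.2], 0], [[-0.3, 1.3, -2.2], 0], [[-0.6, 2.3, -2.2], 0], [[-0.9, 3.2, -2.2], 0], [[-0.93, 3.84, -2.2], 0], [[-0.93, 3.84, -2.2], 0], [[-0.93, 3.84, -2.2], 0]])

```text
time: 9.25
tool_pos: [0.6618, -0.1117, 0.176]
tool_rot: [-3.138, -0.001, 1.479]
contact_force: [-0.7, -0.9, -1.6]
opening: 0.0389
grip_force: 25.0
```

```bash
python3 - <<'E'
from g import *
go(.6651,-.1142,.092)
E
```

```text
t 9.25 p [ 0.6618 -0.1117  0.176 ] yaw 1.479 shift [-0.04  0.06  1.4 ] spin 0.0 op 0.039 q6 -0.19
```

Request:
step_arm(motion=[[[-0.03, 0.05, 0.6], 0], [[-0.03, 0.05, 1.1], 0], [[-0.03, 0.05, 1.3], 0], [[-0.03, 0.05, 1.4], 0], [[-0.03, 0.05, 1.4], 0]])

```text
time: 9.88
tool_pos: [0.6662, -0.1143, 0.094]
tool_rot: [3.141, 0.0, 1.479]
contact_force: [0.0, 1.2, -2.2]
opening: 0.0396
grip_force: 25.0
```

Request:
step_arm(motion=[[[0, 0, 0], 0], [[0, 0, 0], 0], [[0, 0, 0], 0], [[0, 0, 0], 0], [[0, 0, -0.8], 0], [[0, 0, -1.5], 0], [[0, 0, -1.5], 0]], hand=85)

```text
time: 10.75
tool_pos: [0.6679, -0.1148, 0.1877]
tool_rot: [3.133, 0.001, 1.479]
contact_force: [0.3, -0.1, -0.4]
opening: 0.0612
grip_force: 0.0
```

Request:
step_arm(motion=[[[0.9, -0.6, 0], -0.18], [[1.8, -1.3, 0], -0.36], [[2.7, -2.0, 0], -0.54], [[3.6, -2.7, 0], -0.72], [[4.4, -3.4, 0], -0.9], [[4.84, -3.85, 0], -1.08], [[4.84, -3.85, 0], -1.26], [[4.84, -3.85, 0], -1.44], [[4.84, -3.85, 0], -1.6], [[4.84, -3.85, 0.5], -1.66]])

```text
time: 12.0
tool_pos: [0.4635, 0.1965, 0.1537]
tool_rot: [3.141, 0.004, -3.141]
contact_force: [-0.2, -0.1, 0.1]
opening: 0.0611
grip_force: 0.0
```

```bash
python3 - <<'E'
from g import *
c=shot("scene","b1.png",(200,210,370,310),4.5); c=shot("top"); brass(c)
go(.4618,.1963,.033,np.pi)
E
```

```text
brass [264, 226, 9, 12, 57] [0.4531, 0.1039]
brass [283, 227, 12, 13, 100] [0.4493, 0.0317]
t 12.1 p [0.4604 0.1955 0.1501] yaw 3.139 shift [-0.04  0.02  1.95] spin -0.002 op 0.061 q6 -1.32
```

View pics/b1.png

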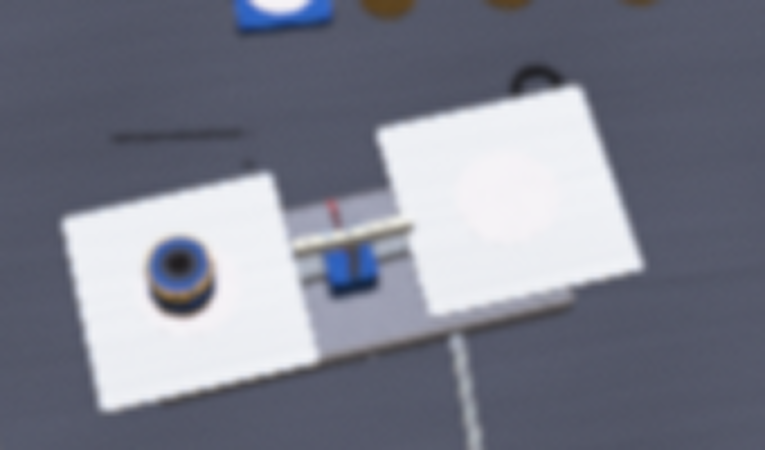

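Request:
step_arm(motion=[[[-0.02, 0.01, 1.0], 0], [[-0.02, 0.01, 1.6], 0], [[-0.02, 0.01, 1.9], 0], [[-0.02, 0.01, 1.93], 0], [[-0.02, 0.01, 1.93], 0]])

```text
time: 12.72
tool_pos: [0.4643, 0.1968, 0.0381]
tool_rot: [3.141, 0.001, 3.138]
contact_force: [0.0, 0.0, -0.3]
opening: 0.0614
grip_force: 0.0
```

Request:
step_arm(motion=[[[0, 0, 0], 0], [[0, 0, 0], 0], [[0, 0, 0], 0], [[0, 0, 0], 0], [[0, 0, 0], 0]], hand=255)

```text
time: 13.35
tool_pos: [0.4642, 0.1969, 0.0379]
tool_rot: [3.141, 0.001, 3.139]
contact_force: [-1.9, 0.2, 6.1]
opening: 0.0391
grip_force: 25.0
```

Request:
step_arm(motion=[[[0, 0, -0.8], 0], [[0, 0, -1.7], 0], [[-0.4, -0.3, -2.3], 0], [[-1.1, -0.8, -2.3], 0], [[-2.0, -1.4, -2.3], 0], [[-2.7, -1.8, -2.3], 0], [[-3.04, -2.01, -2.3], 0], [[-3.04, -2.01, -2.3], 0], [[-3.04, -2.01, -2.3], 0]])

```text
time: 14.48
tool_pos: [0.6448, 0.076, 0.1745]
tool_rot: [3.141, -0.002, 3.139]
contact_force: [0.1, -0.2, -2.7]
opening: 0.0388
grip_force: 25.0
```

```bash
python3 - <<'E'
from g import *
go(.6443,.0757,.103,np.pi)
E
```

```text
t 14.47 p [0.6448 0.076  0.1745] yaw 3.139 shift [ 0.01 -0.01  1.19] spin -0.003 op 0.039 q6 -1.57
```

Request:
step_arm(motion=[[[0, 0, 0.6], 0], [[0, 0, 1.0], 0], [[0, 0, 1.12], 0], [[0, 0, 1.14], 0], [[0, 0, 1.14], 0]])

```text
time: 15.1
tool_pos: [0.6465, 0.0759, 0.1083]
tool_rot: [3.142, 0.002, 3.139]
contact_force: [0.2, -0.5, -2.4]
opening: 0.0389
grip_force: 25.0
```

Request:
step_arm(motion=[[[0, 0, 0], 0], [[0, 0, 0], 0], [[0, 0, 0], 0], [[0, 0, 0], 0], [[0, 0, -0.8], 0], [[0, 0, -1.3], 0], [[1, 0, -1.3], 0], [[2, 0, -1.3], 0], [[2, 0, -1.3], 0], [[2, 0, -1.3], 0]], hand=85)

```text
time: 16.35
tool_pos: [0.527, 0.0759, 0.1858]
tool_rot: [3.142, 0.003, 3.139]
contact_force: [0.7, 0.2, -0.3]
opening: 0.0615
grip_force: 0.0
```

Request:
step_arm(motion=[[[0, 0, 0], 0], [[0, 0, 0], 0], [[0, 0, 0], 0], [[0, 0, 0], 0], [[0, 0, 0], 0], [[0, 0, 0], 0], [[0, 0, 0], 0], [[0, 0, 0], 0]])

```text
time: 17.35
tool_pos: [0.5259, 0.0759, 0.185]
tool_rot: [3.142, 0.0, 3.139]
contact_force: [-0.0, -0.2, -0.4]
opening: 0.0614
grip_force: 0.0
```

```bash
python3 - <<'E'
from g import *
c=shot("scene","b2.png",(200,210,370,310),4.5)
go(.6443,.0757,.103,np.pi)
E
```

```text
t 17.4 p [0.5259 0.0759 0.1849] yaw 3.139 shift [-1.97  0.    1.37] spin -0.003 op 0.061 q6 -1.57
```

View pics/b2.png

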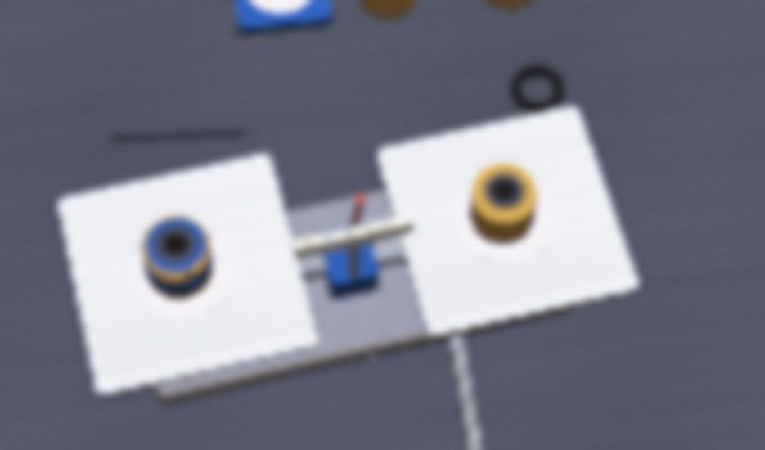

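Request:
step_arm(motion=[[[-1.0, 0, 0], 0], [[-1.98, 0, 0], 0], [[-1.98, 0, 0.3], 0], [[-1.98, 0, 0.9], 0], [[-1.98, 0, 1.4], 0], [[-1.98, 0, 1.68], 0], [[-1.98, 0, 1.7], 0], [[-1.98, 0, 1.7], 0]])

```text
time: 18.4
tool_pos: [0.6455, 0.0756, 0.0841]
tool_rot: [3.142, 0.002, 3.139]
contact_force: [0.7, -0.2, 0.0]
opening: 0.0612
grip_force: 0.0
```

Request:
step_arm(motion=[[[0, 0, 0], 0], [[0, 0, 0], 0], [[0, 0, 0], 0], [[0, 0, 0], 0], [[0, 0, 0], 0], [[0, 0, -1], 0], [[0, 0, -2.0], 0], [[0, 0, -2.0], 0]], hand=255)

```text
time: 19.4
tool_pos: [0.647, 0.0756, 0.2082]
tool_rot: [-3.142, 0.01, 3.139]
contact_force: [0.2, -0.2, -3.2]
opening: 0.0393
grip_force: 25.0
```

```bash
python3 - <<'E'
from g import *
c=shot("top","r1.png",(180,172,218,252),7)
go(.4422,.3591,.12,np.pi-.0216)
E
```

```text
t 19.45 p [0.6454 0.0756 0.2046] yaw 3.139 shift [3.4  4.72 1.4 ] spin 0.019 op 0.039 q6 -1.57
```

View pics/r1.png

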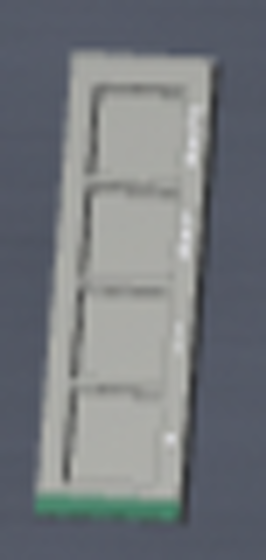

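```bash
python3 - <<'E'
from g import *
c=shot("top")
R=np.array([w(c,(u+.5)/7-.5+180,(v+.5)/7-.5+172,.024)[:2] for u,v in((74,52),(214,60),(181,521),(35,512))])
d=(R[0]+R[1]-R[2]-R[3])/2; print(np.linalg.norm(d),np.linalg.norm(R[0]-R[1]),np.linalg.norm(R[2]-R[3])); d/=np.linalg.norm(d); print(R.mean(0),d,[(R.mean(0)+d*k).round(4).tolist() for k in(-.078,-.026,.026)])
P=R.mean(0)-.078*d
go(P[0],P[1],.12,np.pi+np.arctan2(d[1],d[0]))
E
```

```text
0.23617516931969143 0.07194260856984255 0.07361072059951422
[0.51939826 0.35799733] [ 0.99953495 -0.03049392] [[0.4414, 0.3604], [0.4934, 0.3588], [0.5454, 0.3572]]
t 19.5 p [0.6442 0.0755 0.2021] yaw 3.139 shift [3.39 4.74 1.37] spin 0.028 op 0.04 q6 -1.57
```

Request:
step_arm(motion=[[[0.6, 0.8, 0], 0], [[1.2, 1.6, 0], 0], [[1.8, 2.5, 0], 0.028], [[2.4, 3.4, 0], 0.028], [[3.0, 4.2, 0], 0.028], [[3.36, 4.74, 0], 0.028], [[3.36, 4.74, 0.6], 0.028], [[3.36, 4.74, 1.3], 0.028], [[3.36, 4.74, 1.8], 0.028], [[3.36, 4.74, 1.8], 0.028]])

```text
time: 20.75
tool_pos: [0.4411, 0.3588, 0.0905]
tool_rot: [-3.136, -0.008, 3.111]
contact_force: [0.1, -0.9, -2.5]
opening: 0.0393
grip_force: 25.0
```

```bash
python3 - <<'E'
from g import *
import time
for i in range(4):
  shot("top"); go(.444,.36,.066,np.pi-.028)
c=shot("scene","r2.png",(360,100,480,190),6)
E
```

```text
t 20.8 p [0.4425 0.3597 0.0928] yaw 3.111 shift [-0.03  0.01  0.45] spin -0.003 op 0.039 q6 -0.99
t 20.85 p [0.4436 0.3603 0.0943] yaw 3.111 shift [-0.01 -0.    0.47] spin -0.003 op 0.039 q6 -0.99
t 20.9 p [0.4442 0.3607 0.0953] yaw 3.111 shift [ 0.   -0.01  0.49] spin -0.003 op 0.039 q6 -0.99
t 20.95 p [0.4445 0.3608 0.0959] yaw 3.111 shift [ 0.01 -0.01  0.5 ] spin -0.003 op 0.039 q6 -0.99
```

View pics/r2.png

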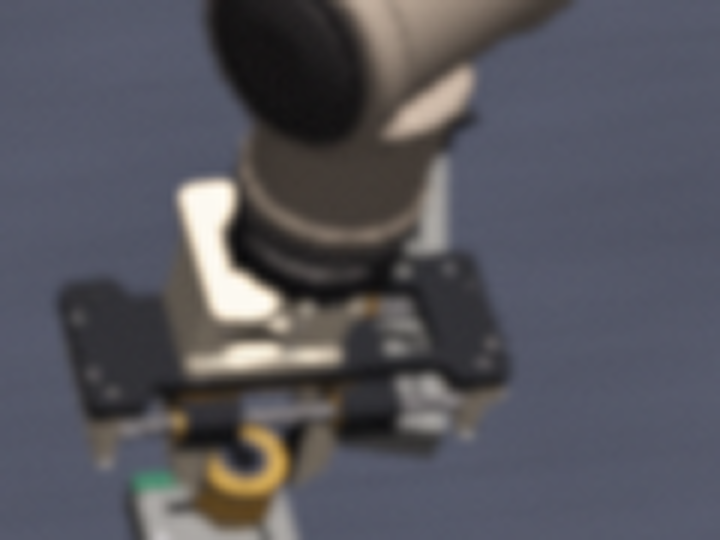

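```bash
python3 - <<'E'
from g import *
c=shot("scene"); print(w(c,360+248.5/6-.5,100+460.5/6-.5,.0905)); go(.444,.36,.066,np.pi-.028)
E
```

```text
[0.4444084  0.36177973 0.0905    ]
t 21.05 p [0.4445 0.3609 0.0961] yaw 3.111 shift [ 0.01 -0.02  0.5 ] spin -0.003 op 0.039 q6 -0.99
```

```bash
python3 - <<'E'
from g import *
c=shot("scene"); P=cv2.imread("pics/scene0.png")
R=np.array([w(c,(u+.5)/1.42-.5,(v+.5)/1.42-.5,.024)[:2] for u,v in((542.5,254.5),(578,252),(603,347),(568,355))])
d=(R[2]+R[3]-R[0]-R[1])/2; print(np.linalg.norm(d),np.linalg.norm(R[0]-R[1])); d/=np.linalg.norm(d); print(R.mean(0),d,R.mean(0)-.078*d)
A=w(c,(487.5)/1.42-.5,(284)/1.42-.5,.032); print("A was",A)
E
```

```text
0.2342670901282153 0.07544262705950566
[0.51922795 0.36139369] [ 0.99921176 -0.03969711] [0.44128943 0.36449006]
A was [0.46235818 0.19725978 0.032     ]
```

Request:
step_arm(motion=[[[0.03, 0.0, 0.3], 0], [[0.03, 0.0, 0.45], 0], [[0.03, 0.0, 0.55], 0], [[0.03, 0.0, 0.62], 0], [[0.03, 0.0, 0.68], 0], [[0.03, 0.0, 0.72], 0], [[0.03, 0.0, 0.75], 0], [[0.03, 0.0, 0.75], 0], [[0.03, 0.0, 0.75], 0]])

```text
time: 22.22
tool_pos: [0.4422, 0.3607, 0.05]
tool_rot: [3.141, 0.0, 3.111]
contact_force: [0.3, 0.4, -2.3]
opening: 0.0394
grip_force: 25.0
```

Request:
step_arm(motion=[[[0, 0, 0], 0], [[0, 0, 0], 0], [[0, 0, 0], 0], [[0, 0, -0.8], 0], [[0, 0, -1.7], 0], [[0, -0.8, -1.8], 0], [[-0.1, -1.7, -1.8], -0.03], [[-0.2, -2.6, -1.8], -0.03], [[-0.3, -3.5, -1.8], -0.03], [[-0.32, -4.17, -1.8], -0.03]], hand=85)

```text
time: 23.48
tool_pos: [0.4537, 0.1079, 0.1582]
tool_rot: [-3.142, 0.001, 3.14]
contact_force: [-0.1, -0.2, 0.2]
opening: 0.0609
grip_force: 0.0
```

Request:
step_arm(motion=[[[0, 0, 0], 0], [[0, 0, 0], 0], [[0, 0, 0], 0]])

```text
time: 23.85
tool_pos: [0.4536, 0.111, 0.158]
tool_rot: [3.141, 0.0, -3.141]
contact_force: [0.9, 0.4, -0.2]
opening: 0.0609
grip_force: 0.0
```

```bash
cat > sb.py <<'E'
from g import *
c=shot("scene"); h=cv2.cvtColor(c["pixels"],cv2.COLOR_RGB2HSV)
m=((h[:,:,0]>14)&(h[:,:,0]<30)&(h[:,:,1]>100)&(h[:,:,2]>150)).astype(np.uint8); m[:180]=m[:180]; m[300:]=0
n,l,s,ce=cv2.connectedComponentsWithStats(m)
for i in range(1,n):
    if s[i,4]>12: print("scene",s[i].tolist(),w(c,*ce[i],.032)[:2].round(4))
brass(shot("top"))
r=cv2.cvtColor(c["pixels"],cv2.COLOR_RGB2HSV)[245:275,265:290]; q=((r[:,:,0]<8)|(r[:,:,0]>172))&(r[:,:,1]>100); ys,xs=np.nonzero(q); print("red pointer top",265+xs[ys<=ys.min()+1].mean() if len(xs) else None)
E
python3 sb.py; python3 -c "
from g import *
go(.4535,.11,.036,np.pi)"
```

```text
scene [536, 11, 24, 42, 399] [-0.1879  1.0984]
scene [42, 23, 50, 30, 1145] [-0.3646 -0.6517]
scene [498, 68, 62, 81, 444] [0.1874 0.8378]
scene [493, 168, 67, 81, 3320] [0.5523 0.7359]
scene [390, 180, 14, 11, 85] [0.4342 0.3628]
scene [307, 195, 13, 12, 87] [0.4546 0.1116]
scene [279, 197, 14, 12, 88] [0.4511 0.0334]
scene [133, 224, 16, 6, 76] [ 0.4768 -0.3765]
scene [546, 296, 14, 4, 45] [0.8328 0.6733]
brass [189, 227, 13, 13, 104] [0.4425, 0.3603]
red pointer top None
t 23.95 p [0.4535 0.1109 0.1579] yaw -3.141 shift [ 0.   -0.01  2.03] spin 0.001 op 0.061 q6 -1.5
```

Request:
step_arm(motion=[[[0, 0, 1.0], 0], [[0, 0, 1.6], 0], [[0, 0, 1.95], 0], [[0, 0, 2.02], 0], [[0, 0, 2.02], 0]])

```text
time: 24.58
tool_pos: [0.4539, 0.1103, 0.0371]
tool_rot: [3.141, 0.0, 3.141]
contact_force: [1.2, -0.1, 0.4]
opening: 0.0613
grip_force: 0.0
```

Request:
step_arm(motion=[[[0, 0, 0], 0], [[0, 0, 0], 0], [[0, 0, 0], 0], [[0, 0, 0], 0], [[0, 0, 0], 0]], hand=255)

```text
time: 25.2
tool_pos: [0.4541, 0.1102, 0.0374]
tool_rot: [3.141, 0.002, 3.141]
contact_force: [-0.5, 2.0, 6.3]
opening: 0.0394
grip_force: 25.0
```

Request:
step_arm(motion=[[[0, 0, -0.8], 0], [[0, 0, -1.7], 0], [[-0.4, -0.1, -2.3], 0], [[-1.1, -0.2, -2.3], 0], [[-2.0, -0.4, -2.3], 0], [[-2.7, -0.5, -2.3], 0], [[-3.18, -0.59, -2.3], 0], [[-3.18, -0.59, -2.3], 0], [[-3.18, -0.59, -2.3], 0], [[-3.18, -0.59, -2.3], 0]])

```text
time: 26.45
tool_pos: [0.6435, 0.0746, 0.1748]
tool_rot: [3.142, -0.001, 3.141]
contact_force: [-0.1, 0.8, -2.4]
opening: 0.0398
grip_force: 25.0
```

Request:
step_arm(motion=[[[0, 0, 0.6], 0], [[0, 0, 1.0], 0], [[0, 0, 1.1], 0], [[0, 0, 1.15], 0], [[0, 0, 1.15], 0]])

```text
time: 27.08
tool_pos: [0.6448, 0.0745, 0.107]
tool_rot: [3.141, 0.002, 3.141]
contact_force: [-1.2, -0.8, 0.7]
opening: 0.039
grip_force: 25.0
```

Request:
step_arm(motion=[[[0, 0, 0], 0], [[0, 0, 0], 0], [[0, 0, 0], 0], [[0, 0, 0], 0], [[0, 0, -0.8], 0], [[0, 0, -1.3], 0], [[1, 0, -1.3], 0], [[2, 0, -1.3], 0], [[2, 0, -1.3], 0], [[2, 0, -1.3], 0]], hand=85)

```text
time: 28.32
tool_pos: [0.5254, 0.0745, 0.1846]
tool_rot: [3.142, 0.003, 3.141]
contact_force: [0.1, 0.3, 0.0]
opening: 0.0613
grip_force: 0.0
```

Request:
step_arm(motion=[[[0, 0, 0], 0], [[0, 0, 0], 0], [[0, 0, 0], 0], [[0, 0, 0], 0], [[0, 0, 0], 0], [[0, 0, 0], 0], [[0, 0, 0], 0], [[0, 0, 0], 0]])

```text
time: 29.32
tool_pos: [0.5244, 0.0745, 0.1837]
tool_rot: [3.142, 0.0, 3.141]
contact_force: [0.1, 0.1, 0.3]
opening: 0.0618
grip_force: 0.0
```

```bash
python3 - <<'E'
from g import *
c=shot("scene","b3.png",(200,210,370,310),4.5)
go(.6455,.0757,.083,np.pi)
E
```

```text
t 29.38 p [0.5244 0.0745 0.1837] yaw 3.141 shift [-2.02  0.02  1.68] spin -0.001 op 0.061 q6 -1.57
```

View pics/b3.png

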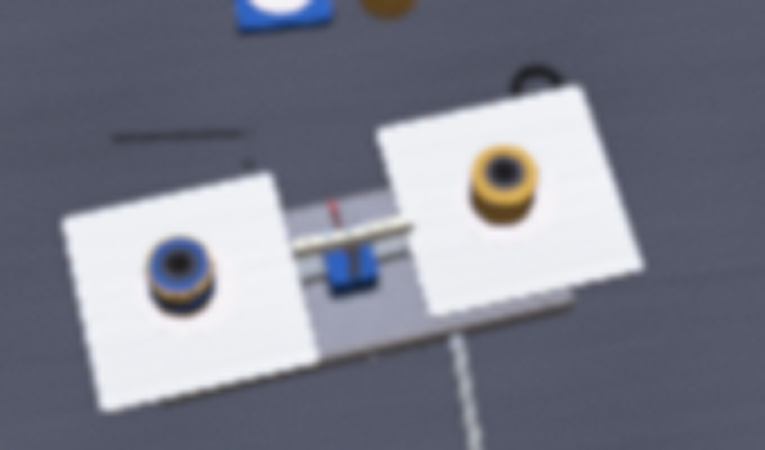

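Request:
step_arm(motion=[[[-1.0, 0, 0], 0], [[-2.0, 0, 0], 0], [[-2.0, 0, 0.3], 0], [[-2.0, 0, 0.8], 0], [[-2.0, 0, 1.15], 0], [[-2.0, 0, 1.27], 0], [[-2.0, 0, 1.27], 0], [[-2.0, 0, 1.27], 0]])

```text
time: 30.38
tool_pos: [0.645, 0.0744, 0.1087]
tool_rot: [3.142, 0.002, 3.141]
contact_force: [-0.0, 0.1, 0.0]
opening: 0.061
grip_force: 0.0
```

Request:
step_arm(motion=[[[0, 0, 0], 0], [[0, 0, 0], 0], [[0, 0, 0], 0], [[0, 0, 0], 0], [[0, 0, 0], 0], [[0, 0, -0.9], 0], [[0, 0, -1.7], 0], [[0, 0, -1.7], 0]], hand=255)

```text
time: 31.38
tool_pos: [0.6462, 0.0744, 0.214]
tool_rot: [-3.142, 0.008, 3.141]
contact_force: [-0.4, 0.1, -2.1]
opening: 0.0389
grip_force: 25.0
```

Request:
step_arm(motion=[[[0.2, -0.8, 0], 0], [[0.3, -1.7, 0], 0], [[0.5, -2.6, 0], 0], [[0.7, -3.6, 0], 0.03], [[0.8, -4.6, 0], 0.06], [[1.0, -5.6, 0], 0.09], [[1.2, -6.6, 0], 0.09], [[1.3, -7.4, 0], 0.09], [[1.38, -8.09, 0], 0.09], [[1.38, -8.09, 0], 0.09]])

```text
time: 32.62
tool_pos: [0.5592, -0.4139, 0.2066]
tool_rot: [3.14, -0.003, 3.047]
contact_force: [1.1, 0.7, -1.2]
opening: 0.0393
grip_force: 25.0
```

Request:
step_arm(motion=[[[0, 0, 0], 0], [[0, 0, 0], 0], [[0, 0, 0], 0]])

```text
time: 33.0
tool_pos: [0.5616, -0.4098, 0.2096]
tool_rot: [3.141, 0.0, 3.052]
contact_force: [-0.3, -0.7, -1.9]
opening: 0.0388
grip_force: 25.0
```

```bash
python3 -c "
from g import *
go(.562,-.411,.046,np.pi-.0915)"
```

```text
t 33.0 p [ 0.5616 -0.4098  0.2096] yaw 3.052 shift [-0.01 -0.02  2.73] spin 0.002 op 0.039 q6 -2.22
```

Request:
step_arm(motion=[[[0, 0, 0.8], 0], [[0, 0, 1.6], 0], [[0, 0, 2.2], 0], [[0, 0, 2.5], 0], [[0, 0, 2.65], 0], [[0, 0, 2.72], 0], [[0, 0, 2.72], 0], [[0, 0, 2.72], 0]])

```text
time: 34.0
tool_pos: [0.5616, -0.4114, 0.0475]
tool_rot: [-3.141, 0.002, 3.051]
contact_force: [-0.4, -0.8, -2.0]
opening: 0.0394
grip_force: 25.0
```

Request:
step_arm(motion=[[[0, 0, 0], 0], [[0, 0, 0], 0], [[0, 0, 0], 0], [[0, 0, 0], 0], [[0, 0, -0.9], 0], [[0, 0, -1.9], 0], [[0, 0, -1.9], 0]], hand=115)

```text
time: 34.88
tool_pos: [0.5634, -0.4129, 0.167]
tool_rot: [-3.134, 0.01, 3.051]
contact_force: [0.9, -0.4, -0.5]
opening: 0.0503
grip_force: 0.0
```

Request:
step_arm(motion=[[[0.3, 0.8, 0], 0], [[0.6, 1.7, 0], 0], [[0.9, 2.6, 0], 0], [[1.3, 3.6, 0], -0.03], [[1.6, 4.6, 0], -0.06], [[2.0, 5.5, 0], -0.09], [[2.3, 6.4, 0], -0.09], [[2.51, 7.17, 0], -0.09], [[2.51, 7.17, 0], -0.09], [[2.51, 7.17, 0], -0.09]], hand=85)

```text
time: 36.12
tool_pos: [0.4502, 0.0308, 0.16]
tool_rot: [-3.141, -0.0, 3.142]
contact_force: [0.6, -0.5, 0.5]
opening: 0.0613
grip_force: 0.0
```

```bash
python3 sb.py|grep -v '^scene \[5\|^scene \[49'; python3 -c "
from g import *
go(.4505,.0325,.036,np.pi)"
```

```text
scene [42, 23, 50, 31, 1157] [-0.3644 -0.6514]
scene [390, 180, 14, 11, 85] [0.4342 0.3628]
scene [279, 197, 14, 12, 88] [0.4512 0.0334]
scene [133, 224, 16, 6, 76] [ 0.4768 -0.3765]
scene [120, 249, 14, 12, 74] [ 0.5629 -0.412 ]
brass [189, 227, 13, 13, 104] [0.4425, 0.3603]
red pointer top None
t 36.23 p [0.4505 0.0301 0.1601] yaw 3.14 shift [-0.    0.04  2.07] spin -0.002 op 0.061 q6 -1.67
```

Request:
step_arm(motion=[[[0, 0.03, 1.0], 0], [[0, 0.03, 1.6], 0], [[0, 0.03, 1.95], 0], [[0, 0.03, 2.05], 0], [[0, 0.03, 2.05], 0]])

```text
time: 36.85
tool_pos: [0.4505, 0.0323, 0.0374]
tool_rot: [3.142, -0.0, 3.14]
contact_force: [0.2, -0.8, 0.2]
opening: 0.0612
grip_force: 0.0
```

Request:
step_arm(motion=[[[0, 0, 0], 0], [[0, 0, 0], 0], [[0, 0, 0], 0], [[0, 0, 0], 0], [[0, 0, 0], 0]], hand=255)

```text
time: 37.48
tool_pos: [0.4507, 0.0331, 0.038]
tool_rot: [3.141, 0.001, 3.141]
contact_force: [-0.6, 1.2, 6.8]
opening: 0.039
grip_force: 25.0
```

Request:
step_arm(motion=[[[0, 0, -0.8], 0], [[0, 0, -1.7], 0], [[-0.4, 0.1, -2.3], 0], [[-1.1, 0.2, -2.3], 0], [[-2.0, 0.4, -2.3], 0], [[-2.7, 0.6, -2.3], 0], [[-3.23, 0.73, -2.3], 0], [[-3.23, 0.73, -2.3], 0], [[-3.23, 0.73, -2.3], 0], [[-3.23, 0.73, -2.3], 0]])

```text
time: 38.72
tool_pos: [0.6431, 0.0763, 0.1754]
tool_rot: [-3.142, -0.001, 3.141]
contact_force: [0.4, 0.1, -1.9]
opening: 0.0393
grip_force: 25.0
```

Request:
step_arm(motion=[[[0, 0, 0.6], 0], [[0, 0, 1.0], 0], [[0, 0, 1.1], 0], [[0, 0, 1.15], 0], [[0, 0, 1.15], 0]])

```text
time: 39.35
tool_pos: [0.6444, 0.0765, 0.1077]
tool_rot: [3.142, 0.002, 3.141]
contact_force: [-2.3, -0.2, 1.6]
opening: 0.0393
grip_force: 25.0
```

Request:
step_arm(motion=[[[0, 0, 0], 0], [[0, 0, 0], 0], [[0, 0, 0], 0], [[0, 0, 0], 0], [[0, 0, -0.8], 0], [[0, 0, -1.3], 0], [[1, 0, -1.3], 0], [[2, 0, -1.3], 0], [[2, 0, -1.3], 0], [[2, 0, -1.3], 0]], hand=85)

```text
time: 40.6
tool_pos: [0.5251, 0.0767, 0.1852]
tool_rot: [3.141, 0.003, 3.141]
contact_force: [0.2, -0.4, 0.3]
opening: 0.0613
grip_force: 0.0
```

Request:
step_arm(motion=[[[0, 0, 0], 0], [[0, 0, 0], 0], [[0, 0, 0], 0], [[0, 0, 0], 0], [[0, 0, 0], 0], [[0, 0, 0], 0], [[0, 0, 0], 0], [[0, 0, 0], 0]])

```text
time: 41.6
tool_pos: [0.524, 0.0767, 0.1843]
tool_rot: [3.141, 0.0, 3.141]
contact_force: [0.3, 0.2, -0.1]
opening: 0.0611
grip_force: 0.0
```

```bash
python3 - <<'E'
from g import *
c=shot("scene","b4.png",(200,210,370,310),4.5)
go(.6455,.0757,.083,np.pi)
E
```

```text
t 41.65 p [0.524  0.0767 0.1843] yaw 3.141 shift [-2.02 -0.01  1.69] spin -0.001 op 0.061 q6 -1.57
```

View pics/b4.png

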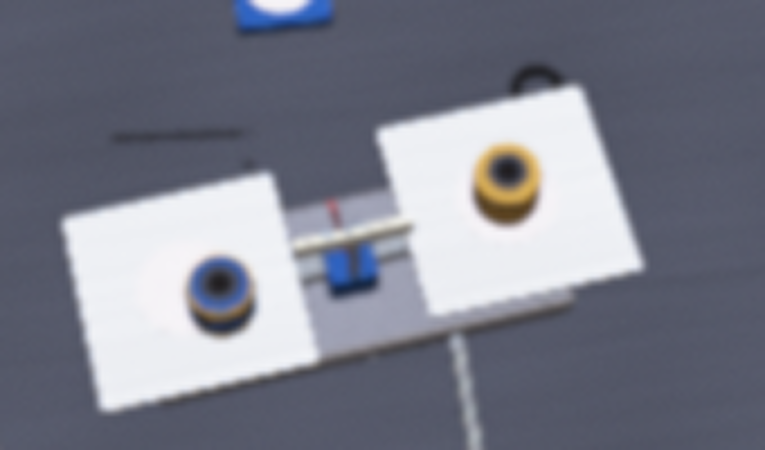

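Request:
step_arm(motion=[[[-1.0, 0, 0], 0], [[-2.0, 0, 0], 0], [[-2.0, 0, 0.3], 0], [[-2.0, 0, 0.8], 0], [[-2.0, 0, 1.15], 0], [[-2.0, 0, 1.27], 0], [[-2.0, 0, 1.27], 0], [[-2.0, 0, 1.27], 0]])

```text
time: 42.65
tool_pos: [0.6447, 0.0766, 0.1093]
tool_rot: [3.142, 0.002, 3.141]
contact_force: [-0.9, -0.3, -0.1]
opening: 0.0612
grip_force: 0.0
```

Request:
step_arm(motion=[[[0, 0, 0], 0], [[0, 0, 0], 0], [[0, 0, 0], 0], [[0, 0, 0], 0], [[0, 0, 0], 0], [[0, 0, -0.9], 0], [[0, 0, -1.7], 0], [[0, 0, -1.7], 0]], hand=255)

```text
time: 43.65
tool_pos: [0.6459, 0.0767, 0.2146]
tool_rot: [3.141, 0.008, 3.141]
contact_force: [-0.1, -0.0, -3.3]
opening: 0.0389
grip_force: 25.0
```

Request:
step_arm(motion=[[[0.1, -0.8, 0], 0], [[0.3, -1.7, 0], 0], [[0.5, -2.6, 0], 0], [[0.7, -3.6, 0], 0.03], [[0.8, -4.6, 0], 0.06], [[1.0, -5.6, 0], 0.09], [[1.2, -6.4, 0], 0.09], [[1.25, -6.8, 0], 0.09], [[1.25, -6.8, 0], 0.09], [[1.25, -6.8, 0], 0.09]])

```text
time: 44.9
tool_pos: [0.569, -0.3298, 0.2093]
tool_rot: [3.14, -0.001, 3.052]
contact_force: [-1.2, 0.6, -1.8]
opening: 0.0389
grip_force: 25.0
```

Request:
step_arm(motion=[[[0, 0, 0], 0], [[0, 0, 0], 0], [[0, 0, 0], 0]])

```text
time: 45.28
tool_pos: [0.569, -0.3308, 0.2103]
tool_rot: [3.142, 0.0, 3.052]
contact_force: [0.1, 0.2, -2.0]
opening: 0.0392
grip_force: 25.0
```

```bash
python3 sb.py|grep '^scene \[1'; python3 -c "
from g import *
go(.5693,-.3314,.0465,np.pi-.0915)"
```

```text
scene [133, 215, 17, 15, 100] [ 0.4656 -0.3796]
scene [120, 249, 14, 12, 74] [ 0.5631 -0.4115]
t 45.38 p [ 0.5688 -0.3311  0.2102] yaw 3.051 shift [-0.01 -0.    2.73] spin 0.001 op 0.039 q6 -2.12
```

Request:
step_arm(motion=[[[0, 0, 0.8], 0], [[0, 0, 1.6], 0], [[0, 0, 2.2], 0], [[0, 0, 2.5], 0], [[0, 0, 2.66], 0], [[0, 0, 2.73], 0], [[0, 0, 2.73], 0], [[0, 0, 2.73], 0]])

```text
time: 46.38
tool_pos: [0.5692, -0.3317, 0.0474]
tool_rot: [-3.141, 0.002, 3.051]
contact_force: [0.7, 0.2, -2.1]
opening: 0.0392
grip_force: 25.0
```

Request:
step_arm(motion=[[[0, 0, 0], 0], [[0, 0, 0], 0], [[0, 0, 0], 0], [[0, 0, 0], 0], [[0, 0, -0.9], 0], [[0, 0, -2.2], 0], [[0, 0, -2.2], 0]], hand=115)

```text
time: 47.25
tool_pos: [0.5704, -0.3325, 0.1836]
tool_rot: [-3.137, 0.007, 3.051]
contact_force: [0.9, -0.2, -0.8]
opening: 0.0505
grip_force: 0.0
```

Request:
step_arm(motion=[[[0.6, 0.8, 0], 0], [[1.2, 1.7, 0], 0], [[1.5, 2.6, 0], -0.03], [[1.5, 3.2, 0], -0.06], [[1.5, 3.73, 0], -0.09], [[1.5, 3.73, 0], -0.09], [[1.5, 3.73, 0], -0.09]], hand=85)

```text
time: 48.12
tool_pos: [0.4993, -0.1007, 0.178]
tool_rot: [-3.141, -0.001, 3.141]
contact_force: [-0.8, -0.8, -0.5]
opening: 0.0612
grip_force: 0.0
```

```bash
python3 sb.py|grep '^scene \[1\|brass'; python3 - <<'E'
from g import *
c=shot("scene"); P=c["pixels"].astype(float)
# master: non-white, blue-ish / dark pixels in right pan area
h=cv2.cvtColor(c["pixels"],cv2.COLOR_RGB2HSV)[246:300,210:269]
m=((h[:,:,2]<170)).astype(np.uint8); n,l,s,ce=cv2.connectedComponentsWithStats(m)
print([s[i].tolist() for i in range(1,n) if s[i,4]>20])
u,v=200+218.5/4.5-.5,210+282.5/4.5-.5
print("from pic b4",w(c,u,v,.078))
print("check b3", w(c,200+180.5/4.5-.5,210+263/4.5-.5,.078))
go(.66,-.08,.15,np.pi)
E
```

```text
scene [133, 224, 16, 6, 76] [ 0.4768 -0.3765]
scene [120, 249, 14, 12, 74] [ 0.5628 -0.4117]
scene [150, 248, 14, 12, 73] [ 0.5705 -0.3325]
brass [189, 227, 13, 13, 103] [0.4425, 0.3603]
[[0, 0, 59, 54, 795], [32, 22, 15, 17, 204], [22, 45, 37, 9, 182]]
from pic b4 [ 0.67954056 -0.09427477  0.078     ]
check b3 [ 0.66453214 -0.1143863   0.078     ]
t 48.27 p [ 0.4993 -0.1013  0.178 ] yaw 3.139 shift [-2.68  0.36  0.47] spin -0.002 op 0.061 q6 -1.92
```

Request:
step_arm(motion=[[[-0.5, 0.1, 0], 0.18], [[-1.2, 0.1, 0], 0.36], [[-2.0, 0.1, 0], 0.54], [[-2.7, 0.1, 0], 0.72], [[-3.01, 0.11, 0], 0.9], [[-3.01, 0.11, 0], 1.08], [[-3.01, 0.11, 0], 1.26], [[-3.01, 0.11, 0], 1.44], [[-3.01, 0.11, 0], 1.46], [[-3.01, 0.11, 0], 1.46]])

```text
time: 49.52
tool_pos: [0.6799, -0.0944, 0.1781]
tool_rot: [-3.141, -0.0, 1.683]
contact_force: [-0.4, 0.4, 0.3]
opening: 0.0608
grip_force: 0.0
```

```bash
python3 -c "
from g import *
c=shot('scene','m2.png',(200,210,330,310),4.5)
go(.680,-.0943,.082,1.68)"
```

```text
t 49.58 p [ 0.6799 -0.0943  0.1782] yaw 1.683 shift [-0.   0.   1.6] spin 0.003 op 0.061 q6 -0.36
```

View pics/m2.png

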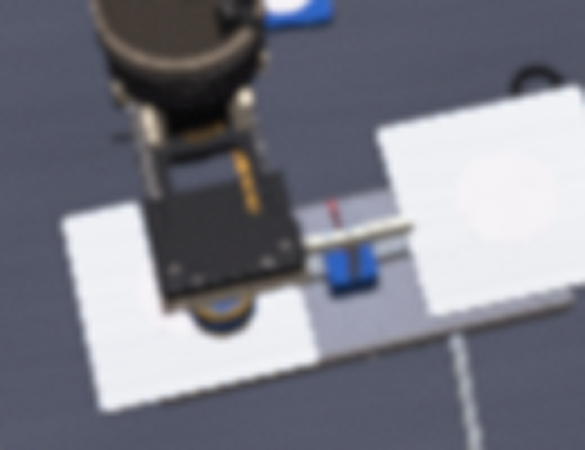

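Request:
step_arm(motion=[[[0, 0, 0.6], 0], [[0, 0, 1.1], 0], [[0, 0, 1.4], 0], [[0, 0, 1.55], 0], [[0, 0, 1.58], 0], [[0, 0, 1.58], 0]])

```text
time: 50.32
tool_pos: [0.6806, -0.094, 0.0845]
tool_rot: [3.14, 0.001, 1.681]
contact_force: [-0.6, -1.1, 0.5]
opening: 0.0612
grip_force: 0.0
```

Request:
step_arm(motion=[[[0, 0, 0], 0], [[0, 0, 0], 0], [[0, 0, 0], 0], [[0, 0, 0], 0], [[0, 0, 0], 0], [[0, 0, -0.8], 0], [[0, 0, -1.6], 0], [[0, 0, -1.6], 0]], hand=255)

```text
time: 51.32
tool_pos: [0.6816, -0.0943, 0.1838]
tool_rot: [3.135, 0.003, 1.681]
contact_force: [0.8, 0.2, -2.2]
opening: 0.0392
grip_force: 25.0
```

Request:
step_arm(motion=[[[0.3, -0.8, 0], 0], [[0.6, -1.6, 0], 0], [[0.9, -2.4, 0], 0], [[1.2, -3.2, 0], 0], [[1.4, -3.86, 0], 0], [[1.4, -3.86, 0], 0], [[1.4, -3.86, 0.8], 0], [[1.4, -3.86, 1.4], 0], [[1.4, -3.86, 1.4], 0], [[1.4, -3.86, 1.4], 0]])

```text
time: 52.58
tool_pos: [0.4414, -0.036, 0.096]
tool_rot: [3.141, 0.0, 1.681]
contact_force: [0.1, -0.1, -2.8]
opening: 0.039
grip_force: 25.0
```

```bash
python3 -c "
from g import *
c=shot('scene')
go(.4407,-.037,.0495,1.68)
h=cv2.cvtColor(c['pixels'],cv2.COLOR_RGB2HSV)
np.set_printoptions(linewidth=250)
u,v=px(c,(.4407,-.037,.09)).astype(int); print(u,v)
sub=c['pixels'][v-12:v+22,u-14:u+14].astype(int)
# ascii: B blue, o brass, k dark, W white, . other
for r in sub: print(''.join('B' if p[2]>p[0]+30 and p[2]>70 else 'o' if p[0]>p[2]+40 else 'k' if p.max()<60 else 'W' if p.min()>180 else '.' for p in r))
"
```

```text
t 52.62 p [ 0.4417 -0.0361  0.0965] yaw 1.681 shift [-0.01 -0.02  0.78] spin 0.001 op 0.039 q6 -0.36
260 190
......kkkkkkkkkk.....oo.k...
.......kkkkkkkkk.....ooo.kkk
..........kkkkkkk.....oo.kkk
..........kkkkkkkkkkk.oo.kkk
......kkk.kkkkkkkkkkk.ooo.kk
.....kkkkkkkkkkkkkkkk.ooo.kk
...kkkkkkkkkkkkkkkkkkkooo.kk
...kkkkkkkkkkkkkkkkkkk.oo.kk
...kkkkkkkkkkkkkkkkkkkk..kkk
...kkkkkkkkkkkkkkkkkkkkkkkkk
...kkkkkkkkkkkkkkkkkkkkkkkkk
...kkkkkkkkkkkkkkkkkkkkkkkkk
....kk..kkkkkkkkkkkkkkkkkkkk
....k....kkkkkkkkkkkkkkkkkkk
.........kkkkkkkkkkkkkkkkkkk
........kkkkkkkkkkkkkkkkkkkk
.....kkkkkkkkkkkkkkkkkkkk...
......kk...kkkkkkkkkkkkkk...
......kk....k...kkkkkkkkk...
.......k.........kkkkkkkkkkk
.......kk..k.....kkkkkkkkkkk
.....BB.kkkkk...kkkkkkkkkk..
....BBB.kkkkkkkkkkkkk.......
....BBB.kkkkkkkk............
....BBB..kk.................
....BBB.....................
....BBB.................BBB.
.....B...........WWWWWWWBBBB
.....BB.....WWWWWWWWWWWWBBBB
.....BBBBWWWWWWWWWWWWWWWBBBB
.....BBBBWWWWWWWWWWWWWWBBBBB
.....BBBBBWWWWWWWWWWWWWBBBBB
.....BBBBBBWWWWWWWWWWWBBBBBB
.....BBBBBBBWWWWWWWWBBBBBBBB
```

Request:
step_arm(motion=[[[-0.01, -0.01, 0.35], 0], [[-0.01, -0.01, 0.6], 0], [[-0.01, -0.01, 0.72], 0], [[-0.01, -0.01, 0.77], 0], [[-0.01, -0.01, 0.77], 0], [[-0.01, -0.01, 0.77], 0]])

```text
time: 53.38
tool_pos: [0.4407, -0.0366, 0.05]
tool_rot: [3.14, 0.001, 1.681]
contact_force: [-0.7, 1.0, 1.9]
opening: 0.039
grip_force: 25.0
```

Request:
step_arm(motion=[[[0, 0, 0], 0], [[0, 0, 0], 0], [[0, 0, 0], 0], [[0, 0, 0], 0], [[0, 0, -0.9], 0], [[0, 0, -2.0], 0], [[0, 0, -2.4], 0], [[0, 0, -2.4], 0]], hand=85)

```text
time: 54.38
tool_pos: [0.4411, -0.0367, 0.1953]
tool_rot: [3.137, 0.002, 1.681]
contact_force: [-0.3, -0.5, -0.1]
opening: 0.0613
grip_force: 0.0
```

Request:
step_arm(motion=[[[0.8, 0.2, 0], 0], [[1.7, 0.4, 0], 0], [[2.6, 0.5, 0], 0], [[3.5, 0.5, 0], 0], [[4.3, 0.5, 0], 0], [[4.3, 0.5, 0], 0], [[4.3, 0.5, 0], 0]])

```text
time: 55.25
tool_pos: [0.441, 0.2227, 0.192]
tool_rot: [-3.139, 0.001, 1.681]
contact_force: [-0.5, 0.1, 0.4]
opening: 0.0609
grip_force: 0.0
```

```bash
cat > fin.py <<'E'
from g import *
go(.4407,-.037,.0495,1.68)
for cam in("top","scene"):
    c=shot(cam); u,v=px(c,(.4407,-.037,.03)).astype(int); print(cam,u-14,v-14)
    sub=c['pixels'][v-14:v+14,u-14:u+14].astype(int)
    for r in sub: print(''.join('o' if p[0]>p[2]+25 else 'B' if p[2]>p[0]+70 and p[2]>100 else 'k' if p.max()<90 else 'W' if p.min()>150 else 'b' if p[2]>p[0]+25 else '.' for p in r))
    for nm,P in(("mastertop",(.4407,-.037,.044)),("stand",(.4407,-.037,.012))): print(nm,px(c,P).round(1))
    for s in((1,1),(1,-1),(-1,1),(-1,-1)): print(px(c,(.4407+.03*s[0],-.037+.03*s[1],.012)).round(1).tolist(),end=' ')
E
python3 fin.py; python3 sb.py|grep "brass\|^scene \[[13]"
```

```text
t 55.25 p [0.441  0.2227 0.192 ] yaw 1.681 shift [-4.3  -0.48  2.38] spin 0.001 op 0.061 q6 0.2
top 294 222
............................
............................
............................
............................
............................
............................
......bbbbbb...bbbbb........
......BBBBBBBBBBBBBBBBB.....
......BBBBBBBBBBBBBBBBBk....
.....bBBBBBBb.b..bBBBBB.....
......BBBBbW.bBBbbbbBBB.....
......BBBBW.BBbbbBb.bBB.....
.....bBBBW.BBbkk.bBboBB.....
.....bBBBWoBb.kkk.bB.BB.....
......BBbW.B.kkkkkbB.BB.....
......BBbb.B.kkkkkbBoBB.....
.....bBBb.oBb.kkk.bB.BB.....
.....bBBBWobBbb..bBb.BB.....
.....bBBBW..bBBBBBb.BBB.....
.....bBBBBb....bb..BBBB.....
.....bBBBBBbb..bb.bBBBB.....
.....bBBBBBBBBBBBBBBBBB.....
.....bBBBBBBBBBBBBBBBBB.....
......BBBBBBBBBBBBBBBBB.....
..............bbbbbbbbb.....
............................
............................
............................
mastertop [308.7 236.1]
stand [308.2 236.8]
[300.0, 228.2] [316.8, 228.6] [299.7, 245.1] [316.6, 245.4] scene 246 188
............................
............................
....
[... 338 characters left out ...]
BBBbb
....bBBBb.bbbbbbbbBb..bBBBbb
....bBBBb..bbbbbbbb...bBBBBb
....bBBBB.o..bbbb..oo.bbBBBb
....bbBBBbkooo..ooook.WWBBBb
....bbBBBbkk.oooookkk.WWBBBb
.....bBBBbkkkkkkkkkk.WWWBBBb
.....bBBBb.kkkkkkkkk.WWWBBBb
.....bBBBB..kkkkkk..WWWBBBBB
.....bBBBBb.......WWWWBBBBBB
.....bBBBBBbb...WWWWWBBBBBBB
.....bBBBBBBBBbWWWWBBBBBBBBB
.....bBBBBBBBBBBBBBBBBBBBBBB
.....bbBBBBBBBBBBBBBBBBBBBBb
......bBBBBBBBBBBBBBBbbbbbbb
mastertop [260.7 199.9]
stand [261.1 206.1]
[272.7, 213.6] [251.9, 215.9] [270.2, 196.5] [249.8, 198.7] scene [390, 180, 14, 11, 85] [0.4342 0.3628]
scene [133, 224, 16, 6, 76] [ 0.4768 -0.3765]
scene [120, 249, 14, 12, 73] [ 0.563  -0.4118]
scene [150, 248, 14, 12, 74] [ 0.5703 -0.3325]
```

```bash
python3 -c "
from cell import robot
print(robot.hand_in())"
```

```text
the job is handed in; nothing more can be done
None
```

The job is handed in at about 55 s of the 210 s limit, with no verdict returned. The divider is at the yellow marks to within about 2 mm, and three couplings were found and weighed. The heavier one stands in rack pocket 1, the two lighter ones are in the white-lined bay, and the master is back within about 1–2 mm of the centre of its stand.

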